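Saucers from the case into the rack

ROBOT

A 7-joint arm with a two-finger parallel gripper is mounted at the origin on the work surface. World frame = base frame: x ahead of the robot, y to its left, z up, the work surface at z = 0. Lengths are in m, angles in rad, forces in N, time in s.
With the tool pointing down it reaches from about 0.425 to 1.025 m from the base axis. Payload 9.4 kg.
Tool frame: the origin (TCP) lies between the finger pads; the fingertips stand 22 mm ahead of it and the grasp point (between the pads) lies 3 mm ahead of it; z points along the fingers, y is the line along which they close (so a half turn about z gives the same grasp; the last joint's range is limited). The gripper opens to 85 mm and grips with 20 to 120 N. Pads are 22 mm wide; open, the fingers measure 114 mm over their backs; the gripper's body (76 mm by 85 mm) begins 54 mm behind the grasp point. The pads swing forward as they close: fully open they stand 13 mm farther back than shut.
Start: joints at [1.023, 0.599, -0.003, 1.599, 0.002, 0.943, -0.08], TCP at [0.329, -0.646, 0.253] pointing down, gripper open.
Joint ranges: [-2.57, 2.57], [-0.35, 1.97], [-1.29, 1.29], [0.11, 2.56], [-1.05, 4.19], [0.11, 1.86], [-2.63, 2.63]. Speed limits (rad/s): [2.22, 2.22, 3.01, 3.01, 3.14, 3.14, 3.14].

INTERFACE

Orientations are given as a unit quaternion [w, x, y, z].
In Python, from station import arm, vision gives the robot as it stands. The module is installed in compiled form; this text tells all that it offers.
- The arm moves only by the tool servo_tool, never from a script. Its argument "plan" is one flat list of numbers, 7 for each row, row after row: the shift along the tool's x, y, z in mm, then the turn, a rotation vector about the tool's x, y, z in rad, then the finger opening in mm, from 0 to 85.4. A call has 1 to 5 rows; each row is the pose to reach, as a shift and turn from the pose commanded when the call began, along the tool's axes at that moment; what a row does not reach only later rows make up. A row lasts 1/8 s, in which the tool goes at most 62.5 mm and 10.7 degrees, less where a joint would pass 70% of its speed; a pose out of reach is approached as far as the arm can. A call with a gripper value outside its range is refused whole. The fingers move at their own pace and stop on an object; "force" is the grip in N (left out, the last holds). Time passes only in rows, so rows that repeat a pose let the fingers close. It gives the time, the measured TCP pose, the force, the opening and the grip force at its end, in the units of the state.
- arm.get_obs(): the state, without advancing time (a new reading comes with each control period).
- vision.read_camera(name): name is "scene" or "side" or "wrist"; returns (picture, depth): 400x640x3 uint8, blue, green, red; 400x640 float32, m along the optical axis (not along the pixel's ray), 0 where there is no reading.
- vision.calibration(name): a dict with "vfov" (degrees; the focal length in pixels is half the picture's height over the tangent of half this angle, whatever the lens; pixels are square), "cx", "cy" (the principal point, pixels), "world_to_cam" (4x4, takes a point from world to camera coordinates). Camera axes: x right, y down, z forward; pixel columns grow to the right and rows downward; lengths in m; the calibration is good to about 2 mm. A picture is of the moment at which its call begins: read the wrist's pose just before it. calibration takes no time and is no camera call; for the wrist camera it gives the pose at the moment of the call.
- arm.hand_in(): hands the job in; it is judged then, once.
The state is a dict: "clock": time; "joints": joint angles; "joint_vel": joint speeds; "joint_torque": joint torques, N m; "position": TCP position; "eef_rot": TCP orientation; "wrist_force": force on the tool from outside, world axes, zero at the start; "torque": the same for the moment, N m; "grip_width": finger opening in m; "gripper_force": force on a finger pad.
Only numpy, scipy, OpenCV 4.12 (cv2) and the standard library are available. Lean on these libraries where they do the work, as an engineer would, in place of code of your own. Each camera call takes 0.05 s, during which the arm holds its last target. There are 200 camera calls.

TASK

Swing the lid of the walnut saucer case right over until it stays open by itself, then lift out the two white saucers and stand them upright in the wire rack, one in each of its two narrow slots between the tines. Lower the saucers into place rather than dropping them, and leave the cups, the tamper and the portafilter where they are.

Things in the scene. Friction and masses are not known exactly. Their poses are not given: they have to be found in the camera images.
- case: fixed open walnut case, 150 x 150 mm, 130 mm tall, walls 5 mm; origin at the centre of its underside, z up. Lid hinged along the top of its +x wall; its -x side roughly faces the robot. Inside, a wire cradle (tines up to 70 mm above the counter) holds the saucers on edge, side by side, discs along the case's y, centred 30 mm to -x and 22 mm to +x of the case's centre.
- lid (a joint): hinge of the case's lid, rad: 0 = closed (at the start), 1.9 = its stop, leaning back. It swings freely under its own weight (0.3 kg, no spring or latch): it falls shut below about 1.57 and falls open to its stop beyond. Fully open is beyond 1.75.
- lid_hinge (a point): point on the lid's hinge line, middle of the top edge of the case's +x wall, 130 mm above the counter; axes as the case's. The hinge line runs along the case's y.
- lid_handle (a point): middle of the lid's handle: a round steel bar 12 mm thick, 90 mm long, parallel to the hinge, 195 mm from the hinge line, 4 mm above it when closed. It stands out 45 mm past the free edge of the lid (8 mm board) in the lid's plane, on an arm at each end; clear space between bar and lid edge 39 mm. Axes turn with the lid: x towards the hinge, y along the bar. The bar can turn in gripping fingers.
- saucer_1: flat white ceramic saucer, a disc 110 mm across and 8 mm thick, 0.13 to 0.25 kg, at the start standing on edge in the case (top edge 121 mm above the counter, 9 mm under the case's rim). Origin at the disc's centre, x along the disc's axis (square to its faces). Either face may look either way in the rack.
- saucer_2: second saucer, the same as saucer_1, beside it in the case (52 mm from centre to centre). Either saucer may go in either slot.
- rack: fixed rack: walnut base 130 x 120 x 8 mm, two steel bars along its x, 70 mm apart, and steel tines in pairs up to 85 mm above the counter. Two slots, 14 mm wide between tines (20 mm at the tips), 60 mm apart along the rack's x; a saucer in a slot stands along the rack's y, resting on the bars, which centre it. The wide gap between the slots is no place for it. Origin: centre of underside, z up.
- slot_a (a point): where the centre of a saucer seated in the -x slot lies (65.5 mm above the counter); x across the slot (the seated saucer's axis), y along the slot, z up
- slot_b (a point): the same for the +x slot
- cup_1: bystander: white ceramic demitasse cup with one ear, standing, rim 64 mm across, 58 mm tall; origin at the centre of its underside. Leave it where it is.
- cup_2: bystander: white ceramic demitasse cup with one ear, standing, rim 64 mm across, 58 mm tall; origin at the centre of its underside. Leave it where it is.
- tamper: bystander: aluminium tamper with walnut handle standing on its 58 mm wide base, 92 mm tall; origin at the centre of its underside. Leave it where it is.
- portafilter: bystander: steel portafilter, basket 72 mm across and 48 mm tall, black handle along its +x to 198 mm from the origin, which lies under the basket's centre. Leave it where it is.
There are look-alikes about, which are no part of the job. Leave any turquoise look-alike of the case alone.

How it is judged:
On the way, in this order (a step that is already met when the one before it is completed fails the run):
1. the lid is swung past its balance point and stays open with the robot off it (value of joint lid above 1.75 rad and not (contact force between lid and the arm above 0.1 N) and not (contact force between lid and the fingers above 0.1 N)), for 0.2 s.
2. one saucer stands released in a rack slot (((((distance between saucer_1 and slot_a below 0.014 m and angle between the x axis of saucer_1 and the x axis of slot_a, either way round below 0.2 rad and angle between saucer_1's own x axis and vertical between 1.4 and 1.74 rad) and linear speed of saucer_1 below 0.03 m/s and not (contact force between saucer_1 and the fingers above 0.1 N)) or ((distance between saucer_1 and slot_b below 0.014 m and angle between the x axis of saucer_1 and the x axis of slot_b, either way round below 0.2 rad and angle between saucer_1's own x axis and vertical between 1.4 and 1.74 rad) and linear speed of saucer_1 below 0.03 m/s and not (contact force between saucer_1 and the fingers above 0.1 N))) or (((distance between saucer_2 and slot_a below 0.014 m and angle between the x axis of saucer_2 and the x axis of slot_a, either way round below 0.2 rad and angle between saucer_2's own x axis and vertical between 1.4 and 1.74 rad) and linear speed of saucer_2 below 0.03 m/s and not (contact force between saucer_2 and the fingers above 0.1 N)) or ((distance between saucer_2 and slot_b below 0.014 m and angle between the x axis of saucer_2 and the x axis of slot_b, either way round below 0.2 rad and angle between saucer_2's own x axis and vertical between 1.4 and 1.74 rad) and linear speed of saucer_2 below 0.03 m/s and not (contact force between saucer_2 and the fingers above 0.1 N))))), for 0.2 s.
At the end, for the whole second after the job is handed in: The lid stays open (beyond 1.75 rad), and each of the two narrow slots holds one saucer: its centre within 14 mm of the slot's point, its axis within 0.2 rad of the slot's x and within 0.17 rad of level, at rest (below 20 mm/s) (value of joint lid above 1.75 rad and (((distance between saucer_1 and slot_a below 0.014 m and angle between the x axis of saucer_1 and the x axis of slot_a, either way round below 0.2 rad and angle between saucer_1's own x axis and vertical between 1.4 and 1.74 rad) and (distance between saucer_2 and slot_b below 0.014 m and angle between the x axis of saucer_2 and the x axis of slot_b, either way round below 0.2 rad and angle between saucer_2's own x axis and vertical between 1.4 and 1.74 rad)) or ((distance between saucer_1 and slot_b below 0.014 m and angle between the x axis of saucer_1 and the x axis of slot_b, either way round below 0.2 rad and angle between saucer_1's own x axis and vertical between 1.4 and 1.74 rad) and (distance between saucer_2 and slot_a below 0.014 m and angle between the x axis of saucer_2 and the x axis of slot_a, either way round below 0.2 rad and angle between saucer_2's own x axis and vertical between 1.4 and 1.74 rad))) and linear speed of each of saucer_1, saucer_2 below 0.02 m/s); the robot touches nothing.
It fails at once if a cup, the tamper or the portafilter is moved more than 30 mm or tipped over (distance of any of cup_1, cup_2, tamper, portafilter from where it was at the start of the episode above 0.03 m or angle between any of cup_1, cup_2, tamper, portafilter's own z axis and vertical above 0.5 rad).
It fails at once if a saucer is dropped (falls free faster than 0.6 m/s, about 18 mm) ((linear speed of saucer_1 above 0.6 m/s and not (contact force between saucer_1 and the fingers above 0.1 N)) or (linear speed of saucer_2 above 0.6 m/s and not (contact force between saucer_2 and the fingers above 0.1 N))).
It also fails if it takes over 72 s, if anything falls off the work surface, if the arm or the gripper's body presses on something with over 40 N, if the wrist force passes 120 N, or if a joint passes its speed limit or range.

## Working session

There is one attempt and no reset: what is moved stays moved. The work goes in short steps, Python scripts to look and compute and a tool call to move; the robot and the scene stay as the last step left them, time stands still between calls to the robot, and variables do not carry over. Pictures are saved under pics/ and viewed, at most 10 in all, crops included, and the job is handed in when it is done.

Besides the shell and the picture viewer there is one more tool, called after "Call:" by a JSON object that holds its "op" and its "data", one argument or row to a line. servo_tool: Moves the arm, as the interface text tells. Its arguments: {"type":"object","properties":{"plan":{"type":"array"},"force":{"type":"number"}},"required":["plan"]}

```bash
mkdir -p pics
cat > h.py <<'E'
import numpy as np, cv2
from scipy.spatial.transform import Rotation as R
from station import arm, vision
def snap(n,tag):
    c=vision.calibration(n); p,d=vision.read_camera(n)
    np.savez(f'pics/{tag}.npz',p=p,d=d,W=c['world_to_cam'],k=[c['vfov'],c['cx'],c['cy']])
    cv2.imwrite(f'pics/{tag}.png',p); return p,d
def load(tag):
    return np.load(f'pics/{tag}.npz')
def cloud(z):
    d=z['d'];h,w=d.shape;v,cx,cy=z['k'];f=h/2/np.tan(np.radians(v)/2)
    u,vv=np.meshgrid(np.arange(w),np.arange(h))
    P=np.stack([(u-cx)/f*d,(vv-cy)/f*d,d,np.ones_like(d)],-1)@np.linalg.inv(z['W']).T
    P=P[...,:3];P[d==0]=np.nan;return P
def tcp():
    o=arm.get_obs();q=np.array(o['eef_rot']);return np.array(o['position']),R.from_quat(q[[1,2,3,0]]),o
def delta(p,Rt):
    """shift (mm) and rotvec in tool axes to world pose p,Rt"""
    p0,R0,_=tcp();return np.round(R0.inv().apply(np.array(p)-p0)*1000,1),np.round((R0.inv()*Rt).as_rotvec(),3)
E
python3 - <<'E'
from h import *
snap('scene','s0');snap('side','d0')
a=np.vstack([load('s0')['p'],]);
cv2.imwrite('pics/both.png',np.vstack([cv2.resize(load(t)['p'],(480,300)) for t in('s0','d0')]))
for n in('scene','side'): 
    c=vision.calibration(n);print(n,c['vfov'],np.linalg.inv(c['world_to_cam']).round(2).tolist())
p,r,o=tcp();print(p,r.as_matrix().round(3),o['clock'],o['joints'])
E
```

```text
scene 49.71316371984402 [[-0.78, 0.59, -0.2, 0.76], [0.63, 0.74, -0.24, 0.31], [0.01, -0.31, -0.95, 1.24], [0.0, 0.0, 0.0, 1.0]]
side 56.040842298531935 [[-0.84, 0.5, -0.23, 0.79], [0.55, 0.76, -0.35, 0.4], [-0.0, -0.42, -0.91, 1.08], [0.0, 0.0, 0.0, 1.0]]
[ 0.32866901 -0.64577497  0.25247818] [[ 0.891  0.454 -0.001]
 [ 0.454 -0.891  0.001]
 [-0.    -0.001 -1.   ]] 0.1 [ 1.02330679  0.60007188 -0.00255033  1.60006575  0.0017912   0.94289039
 -0.07981163]
```

View pics/s0.png

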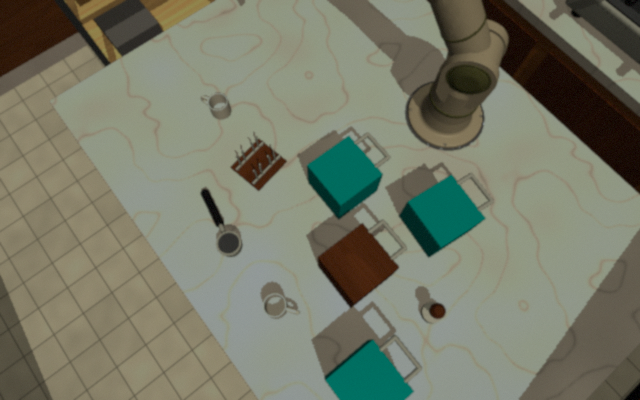

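View pics/d0.png

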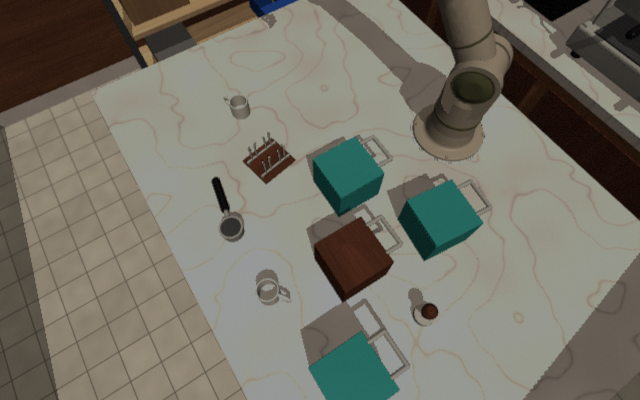

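The walnut case is at scene (358,265), with its handle at (388,235). The turquoise cases at (345,177), (443,215) and (370,385) are look-alikes because their colour is wrong. The rack is at (258,162). Next I'll measure the case and rack.

Run:
```python
from h import *
def rect(P):
    (c,s,a)=cv2.minAreaRect((P[:,:2]*1000).astype(np.float32));return np.round(c,1),np.round(s,1),round(a,1),len(P)
for t,box,rb in(('s0',(300,200,420,310),(225,125,295,195)),('d0',(300,200,410,305),(235,125,300,190))):
    z=load(t);P=cloud(z);hsv=cv2.cvtColor(z['p'],cv2.COLOR_BGR2HSV)
    def sub(b,lo,hi,brown=True):
        Q=P[b[1]:b[3],b[0]:b[2]].reshape(-1,3);H=hsv[b[1]:b[3],b[0]:b[2]].reshape(-1,3)
        m=(Q[:,2]>lo)&(Q[:,2]<hi)
        if brown: m&=((H[:,0]<15)|(H[:,0]>170))&(H[:,1]>90)
        else: m&=H[:,1]<80
        return Q[m]
    L=sub(box,.125,.15);print(t,'lid',rect(L),np.median(L[:,2]))
    hb=sub(box,.122,.15,False);print(' handle',rect(hb),np.median(hb[:,2]))
    B=sub(rb,.0,.02);print(' rack',rect(B),np.median(B[:,2]))
    T=sub(rb,.05,.1,False);print(' tines',np.round(T*1000).tolist()[:40])
    al=P.reshape(-1,3)[(P[...,2].ravel()>.03)&(P[...,0].ravel()>.15)]
    # occupancy blobs above counter
    g=np.zeros((140,170),np.uint8);zz=np.zeros((140,170))
    for x,y,h in al:
        i,j=int(x*100),int(y*100+85)
        if 0<=i<140 and 0<=j<170: g[i,j]=1;zz[i,j]=max(zz[i,j],h)
    n,lab,st,ce=cv2.connectedComponentsWithStats(g)
    for k in range(1,n):
        if st[k,4]>2: print(' blob x %.2f-%.2f y %.2f-%.2f'%(st[k,1]/100,(st[k,1]+st[k,3])/100,st[k,0]/100-.85,(st[k,0]+st[k,2])/100-.85),'h',zz[lab==k].max().round(3))
crop=load('s0')['p']
a=cv2.resize(crop[200:310,300:420],None,fx=5,fy=5,interpolation=2);b=cv2.resize(crop[120:195,225:295],None,fx=2.8,fy=2.8,interpolation=2)
o=np.zeros((560,800,3),np.uint8);o[:550,:600]=a;o[:210,600:796]=b
cv2.imwrite('pics/crop1.png',o)
```

```text
s0 lid (array([557.5, 204.4]), array([149. , 149.7]), 88.8, 3293) 0.1389877732262006
 handle (array([498.8, 203.5]), array([147.1, 288.9]), 78.1, 369) 0.13988664719009591
 rack (array([ 575.2, -233. ]), array([127.3, 117.3]), 10.0, 1009) 0.008544589391412005
 tines [[540.0, -280.0, 87.0], [537.0, -279.0, 85.0], [541.0, -279.0, 84.0], [539.0, -276.0, 85.0], [542.0, -279.0, 79.0], [540.0, -277.0, 78.0], [544.0, -276.0, 79.0], [542.0, -274.0, 80.0], [545.0, -277.0, 72.0], [542.0, -275.0, 72.0], [544.0, -274.0, 69.0], [541.0, -274.0, 64.0], [565.0, -275.0, 87.0], [563.0, -272.0, 89.0], [543.0, -278.0, 55.0], [541.0, -276.0, 56.0], [567.0, -274.0, 84.0], [564.0, -272.0, 85.0], [561.0, -273.0, 79.0], [545.0, -276.0, 53.0], [542.0, -274.0, 53.0], [565.0, -272.0, 79.0], [562.0, -272.0, 74.0], [560.0, -270.0, 74.0], [564.0, -272.0, 70.0], [561.0, -270.0, 69.0], [564.0, -272.0, 64.0], [563.0, -268.0, 67.0], [563.0, -271.0, 57.0], [564.0, -271.0, 51.0], [598.0, -270.0, 85.0], [597.0, -266.0, 89.0], [526.0, -210.0, 87.0], [523.0, -208.0, 87.0], [600.0, -268.0, 83.0], [598.0, -264.0, 86.0], [528.
[... 1509 characters left out ...]
], [565.0, -270.0, 53.0], [564.0, -265.0, 58.0], [603.0, -266.0, 83.0], [601.0, -262.0, 87.0], [603.0, -268.0, 75.0], [602.0, -261.0, 82.0], [527.0, -208.0, 88.0], [605.0, -264.0, 76.0], [602.0, -263.0, 75.0], [528.0, -208.0, 84.0]]
 blob x 0.15-0.37 y 0.16-0.33 h 0.143
 blob x 0.29-0.50 y -0.10-0.07 h 0.144
 blob x 0.30-0.33 y -0.61--0.59 h 0.255
 blob x 0.43-0.64 y 0.12-0.29 h 0.143
 blob x 0.44-0.50 y 0.40-0.45 h 0.094
 blob x 0.52-0.60 y -0.53--0.42 h 0.062
 blob x 0.52-0.56 y -0.21--0.19 h 0.088
 blob x 0.59-0.63 y -0.27--0.25 h 0.09
 blob x 0.58-0.62 y -0.20--0.18 h 0.089
 blob x 0.60-0.81 y 0.36-0.53 h 0.144
 blob x 0.75-0.83 y -0.24--0.03 h 0.054
 blob x 0.75-0.83 y 0.11-0.21 h 0.062
```

View pics/crop1.png

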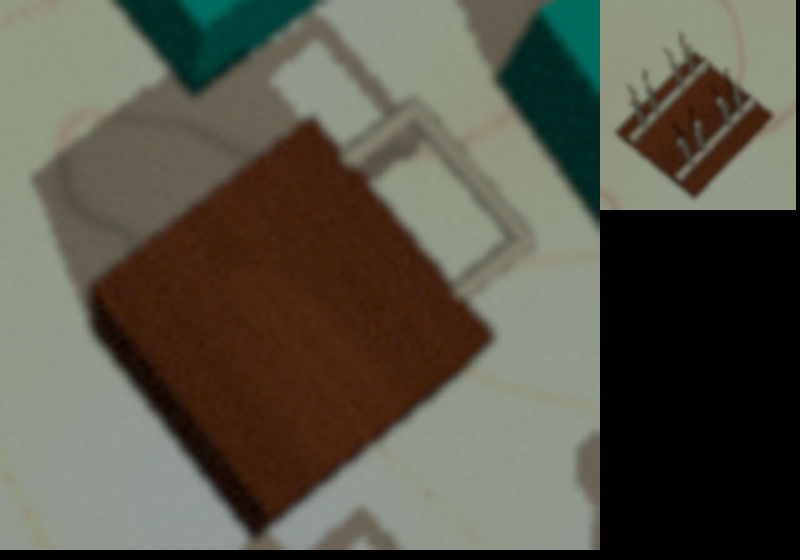

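The crop confirms the walnut case, with its lid closed and the handle towards the robot. Lid centre is (0.5585, 0.2047) with yaw −1.3°. Rack centre is (0.5748, −0.2338) with yaw +10.7°. The sizes agree with those given. Now I'll start moving.

Call:
{"op": "servo_tool", "data": {
  "plan": [350,-266,-30,0,0,-0.5,60,350,-266,-30,0,0,-0.5,60,350,-266,-30,0,0,-0.5,60,350,-266,-30,0,0,-0.5,60,350,-266,-30,0,0,-0.5,60],
  "force": 40
}}

```text
clock: 0.72
position: [0.4649, -0.3636, 0.2745]
eef_rot: [-0.0, 0.885, 0.466, -0.0]
wrist_force: [0.5, -0.6, 0.2]
grip_width: 0.06
gripper_force: 0.0
```

```bash
cat >> h.py <<'E'
def yawR(deg):  # tool down, tool y along world azimuth deg
    c,s=np.cos(np.radians(deg)),np.sin(np.radians(deg));y=np.array([c,s,0]);z=np.array([0,0,-1.]);return R.from_matrix(np.stack([np.cross(y,z),y,z],1))
E
python3 -c "
from h import *
p,r,o=tcp();print(p,o['clock'],o['grip_width']);print(delta([.4385,.2075,.24],yawR(-1.3)))"
```

```text
[ 0.46493966 -0.36356572  0.27450849] 0.725 0.06001483931676789
(array([ 456.3, -344.4,   34.6]), array([-0.   , -0.   , -0.578]))
```

Call:
{"op": "servo_tool", "data": {
  "plan": [456,-344,30,0,0,-0.578,40,456,-344,30,0,0,-0.578,40,456,-344,30,0,0,-0.578,40,456,-344,30,0,0,-0.578,40,456,-344,30,0,0,-0.578,40]
}}

```text
clock: 1.35
position: [0.4496, -0.052, 0.2581]
eef_rot: [0.0, 0.715, 0.699, 0.0]
wrist_force: [1.7, -0.4, 0.4]
grip_width: 0.0404
gripper_force: 0.0
```

```bash
python3 -c "
from h import *
p,r,o=tcp();print(p,o['clock'],o['grip_width']);print(delta([.4385,.2075,.24],yawR(-1.3)))"
```

```text
[ 0.4496234  -0.05197298  0.2580726 ] 1.35 0.04040701291898776
(array([259.2, -16.9,  18.1]), array([ 0., -0.,  0.]))
```

Call:
{"op": "servo_tool", "data": {
  "plan": [259,-17,18,0,0,0,45,259,-17,18,0,0,0,45,259,-17,18,0,0,0,45,259,-17,18,0,0,0,45,259,-17,18,0,0,0,45]
}}

```text
clock: 1.98
position: [0.4379, 0.2103, 0.24]
eef_rot: [-0.001, 0.713, 0.702, 0.001]
wrist_force: [0.1, -0.8, 0.1]
grip_width: 0.0453
gripper_force: 0.0
```

Run:
```python
from h import *
p,r,o=tcp();print(p,o['clock'])
z=snap('wrist','w1');z=load('w1');P=cloud(z);m=(P[...,2]>.126)&(P[...,2]<.15)&(P[...,0]<.47)&(P[...,1]>.1)&(P[...,1]<.3)
Q=P[m]*1000;print(len(Q),Q.min(0),Q.max(0))
b=Q[Q[:,0]<452];b=b[abs(b[:,1]-207)<30];print(len(b),b.mean(0),np.percentile(b[:,0],[2,98]),np.polyfit(b[:,1],b[:,0],1))
print(delta([.4385,.2075,.137],yawR(-1.3)))
```

```text
[0.43787069 0.21029775 0.23995032] 1.975
43096 [214.09809063 158.10406176 126.00874039] [469.96151226 299.99722273 141.82216909]
18168 [302.24110897 207.91231692 137.8579591 ] [224.51655929 440.04155166] [2.10008761e-01 2.58577701e+02]
(array([ -1.7,   0.6, 102.8]), array([-0.001, -0.001,  0.006]))
```

View pics/w1.png

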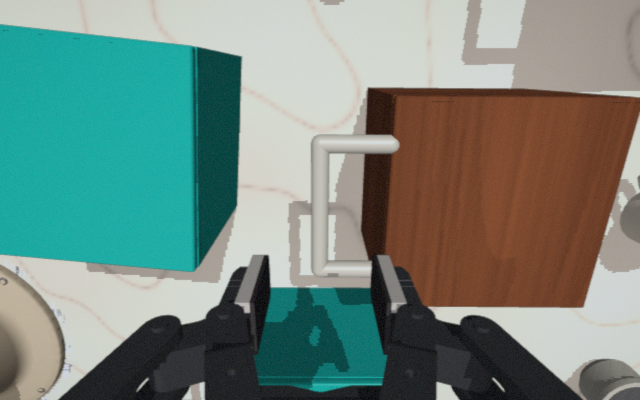

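The wrist view shows the steel handle bar at u≈320, v 140–270, joined to the walnut lid. I'll check it with depth.

Run:
```python
from h import *
P=cloud(load('w1'))*1000
for v in(145,165,190,215,240,265): print(v,P[v,320].round(1), [ (P[v,u]).round(0).tolist() for u in(314,326)])
print('lid edge',P[200,398].round(1),P[200,390].round(1),P[120,450].round(1),P[290,450].round(1))
```

```text
145 [437.8 252.5 140.5] [[434.0, 252.0, 137.0], [442.0, 252.0, 138.0]]
165 [437.6 239.5 139.2] [[434.0, 240.0, 139.0], [441.0, 239.0, 138.0]]
190 [437.4 223.1 139.8] [[433.0, 223.0, 139.0], [441.0, 223.0, 138.0]]
215 [437.1 205.8 140.1] [[433.0, 205.0, 138.0], [441.0, 205.0, 138.0]]
240 [436.8 188.  141. ] [[433.0, 187.0, 139.0], [441.0, 186.0, 138.0]]
265 [436.5 168.6 140.4] [[432.0, 167.0, 138.0], [441.0, 167.0, 138.0]]
lid edge [488.4 215.1 139. ] [483.5 214.6 137.2] [517.1 266.4 139.3] [529.6 145.7 138.5]
```

Call:
{"op": "servo_tool", "data": {
  "plan": [-2,-0.5,50,0,0,0.006,38,-2,-0.5,102,0,0,0.006,38,-2,-0.5,102,0,0,0.006,0,-2,-0.5,102,0,0,0.006,0,-2,-0.5,102,0,0,0.006,0],
  "force": 40
}}

```text
clock: 2.65
position: [0.4374, 0.2023, 0.1397]
eef_rot: [0.0, 0.717, 0.697, -0.001]
wrist_force: [-5.1, -2.5, -0.9]
grip_width: 0.0104
gripper_force: 38.9
```

Call:
{"op": "servo_tool", "data": {
  "plan": [0,0,0,0,0,0,0,0,0,0,0,0,0,0]
}}

```text
clock: 2.9
position: [0.4374, 0.2022, 0.14]
eef_rot: [0.0, 0.717, 0.697, -0.001]
wrist_force: [-5.7, -2.0, -2.0]
grip_width: 0.0104
gripper_force: 38.9
```

Run:
```python
from h import *
p,r,o=tcp();print(p,r.as_matrix().round(3),o['grip_width'],o['gripper_force'],o['wrist_force'])
# arc: bar start b, hinge at b+.195 ; tool y ~ world +x, z down
th=np.linspace(0,1.88,16)[1:]
for t in th: print(round(t,2),round(195*(1-np.cos(t))-4*np.sin(t)),round(-(195*np.sin(t)+4*np.cos(t)-4)))
```

```text
[0.43737636 0.20224193 0.1399996 ] [[ 0.029  1.    -0.   ]
 [ 1.    -0.029 -0.002]
 [-0.002 -0.    -1.   ]] 0.010376989610605824 38.91298949718475 [-5.69122608 -2.01681168 -1.98761356]
0.13 1 -24
0.25 5 -48
0.38 12 -71
0.5 22 -93
0.63 35 -114
0.75 50 -132
0.88 67 -149
1.0 87 -163
1.13 108 -174
1.25 130 -183
1.38 154 -188
1.5 178 -191
1.63 202 -190
1.75 227 -187
1.88 251 -181
```

Call:
{"op": "servo_tool", "data": {
  "plan": [0,1,-24,0,0,0,0,0,5,-48,0,0,0,0,0,12,-71,0,0,0,0,1,22,-93,0,0,0,0,1,35,-114,0,0,0,0]
}}

```text
clock: 3.52
position: [0.4788, 0.2018, 0.2556]
eef_rot: [0.003, 0.718, 0.696, 0.005]
wrist_force: [26.7, -3.5, -23.9]
grip_width: 0.0105
gripper_force: 38.7
```

Call:
{"op": "servo_tool", "data": {
  "plan": [0,15,-18,0,0,0,0,0,32,-35,0,0,0,0,0,52,-49,0,0,0,0,1,73,-60,0,0,0,0,1,95,-69,0,0,0,0]
}}

```text
clock: 4.15
position: [0.5687, 0.1997, 0.3225]
eef_rot: [0.0, 0.717, 0.697, -0.0]
wrist_force: [6.4, 0.5, -23.8]
grip_width: 0.0103
gripper_force: 38.7
```

Call:
{"op": "servo_tool", "data": {
  "plan": [0,24,-5,0,0,0,0,0,48,-8,0,0,0,0,0,72,-7,0,0,0,0,0,97,-4,0,0,0,0,0,121,2,0,0,0,0]
}}

```text
clock: 4.78
position: [0.69, 0.1971, 0.3234]
eef_rot: [0.001, 0.717, 0.697, 0.001]
wrist_force: [-2.6, 0.4, -2.3]
grip_width: 0.0106
gripper_force: 42.0
```

Run:
```python
from h import *
p,r,o=tcp();print(p,o['grip_width'],o['gripper_force'],o['wrist_force'])
```

```text
[0.68998564 0.19714861 0.32338305] 0.010583387611094466 42.0406848192215 [-2.63808866  0.36806146 -2.2701004 ]
```

Call:
{"op": "servo_tool", "data": {
  "plan": [0,0,0,0,0,0,40,0,0,0,0,0,0,40,0,0,-30,0,0,0,40,0,0,-60,0,0,0,40,0,-20,-70,0,0,0,40]
}}

```text
clock: 5.4
position: [0.6687, 0.1995, 0.3917]
eef_rot: [0.001, 0.717, 0.697, 0.002]
wrist_force: [0.1, 0.1, -1.1]
grip_width: 0.0401
gripper_force: 0.0
```

Call:
{"op": "servo_tool", "data": {
  "plan": [0,-50,0,0,0,0,40,0,-100,0,0,0,0,40,0,-140,0,0,0,0,40,-60,-140,60,0,0,0,40,-60,-140,60,0,0,0,40]
}}

```text
clock: 6.02
position: [0.524, 0.1404, 0.3275]
eef_rot: [0.0, 0.717, 0.697, -0.002]
wrist_force: [-0.4, 0.1, 1.4]
grip_width: 0.0399
gripper_force: 0.0
```

Run:
```python
from h import *
p,r,o=tcp();print(p,o['clock'])
snap('wrist','w2');snap('side','d1')
a=load('d1')['p'][150:320,270:430];w=load('w2')['p']
o=np.zeros((510,800,3),np.uint8);o[:300,:480]=cv2.resize(w,(480,300));o[:340,480:800]=cv2.resize(a,(320,340));cv2.imwrite('pics/m2.png',o)
P=cloud(load('d1'));Q=P[(P[...,0]>.6)&(P[...,0]<.75)&(P[...,1]>.15)&(P[...,1]<.25)&(P[...,2]>.13)]
print('lid',len(Q),np.polyfit(Q[:,2],Q[:,0],1),Q.max(0))
```

```text
[0.52398982 0.14035022 0.32754211] 6.025
lid 916 [0.36386406 0.58545312] [0.70751974 0.24998017 0.3214283 ]
```

View pics/m2.png

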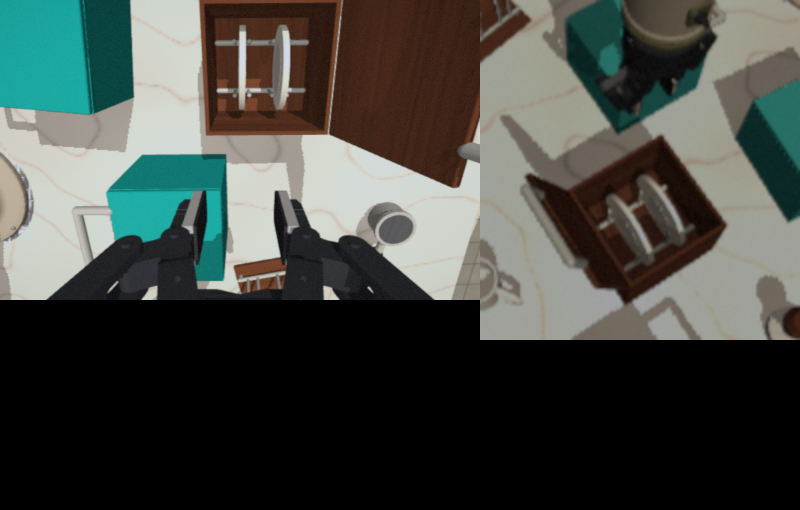

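The lid is open at about 1.9 rad. In the wrist view both saucers stand in the case, at about (242,68) and (282,68) in the half-size view. I'll measure their rims.

Run:
```python
from h import *
for t in('w2','d1'):
    P=cloud(load(t))*1000;Q=P[(P[...,0]>495)&(P[...,0]<622)&(P[...,1]>135)&(P[...,1]<275)&(P[...,2]>85)&(P[...,2]<126)]
    for lo,hi in((510,550),(562,605)):
        S=Q[(Q[:,0]>lo)&(Q[:,0]<hi)]
        T=S[S[:,2]>105]
        if len(T)>5: print(t,len(S),len(T),'x',np.percentile(T[:,0],[3,50,97]).round(1),'y',np.percentile(S[:,1],[1,99]).round(1),'ztop',S[:,2].max().round(1),np.polyfit(S[:,1],S[:,0],1).round(3))
print(delta([.579,.206,.25],yawR(-1.3)))
```

```text
w2 1368 984 x [515.  527.5 544. ] y [135.1 256. ] ztop 125.9 [3.00000e-03 5.27477e+02]
w2 1813 1103 x [568.1 578.5 598.7] y [155.9 274.8] ztop 125.9 [6.50000e-02 5.64518e+02]
d1 236 123 x [514.9 531.1 540.6] y [135.2 254. ] ztop 124.6 [3.30000e-02 5.24771e+02]
d1 197 108 x [570.9 582.1 585.7] y [135.1 253.3] ztop 124.1 [7.00000e-02 5.67947e+02]
(array([67.1, 52.5, 77.3]), array([-0.003,  0.003, -0.007]))
```

Call:
{"op": "servo_tool", "data": {
  "plan": [67,53,20,0,0,-0.005,32,67,53,77,0,0,-0.005,32,67,53,130,0,0,-0.005,32,67,53,160,0,0,-0.005,32,67,53,165,0,0,-0.005,32]
}}

```text
clock: 6.75
position: [0.5808, 0.2096, 0.163]
eef_rot: [-0.001, 0.715, 0.7, -0.001]
wrist_force: [-0.6, 0.1, 0.4]
grip_width: 0.032
gripper_force: 0.0
```

Run:
```python
from h import *
p,r,o=tcp();print(p,o['wrist_force']);print(delta([.579,.206,.105],yawR(-1.3)))
snap('wrist','w3')
P=cloud(load('w3'))*1000
for lo,hi in((515,545),(566,598)):
    S=P[(P[...,0]>lo)&(P[...,0]<hi)&(P[...,1]>205)&(P[...,1]<300)&(P[...,2]>85)&(P[...,2]<124)]
    if len(S)>5: print(len(S),np.percentile(S[:,0],[3,50,97]).round(1),np.percentile(S[:,1],[1,99]).round(1),S[:,2].max())
```

```text
[0.58076969 0.20963729 0.16304772] [-0.59346493  0.06321354  0.36895548]
(array([-3.6, -1.5, 58.1]), array([-0.003,  0.   ,  0.001]))
3151 [521.6 530.9 538.3] [205.6 280.5] 122.53725577782146
2175 [570.5 579.9 593.7] [205.6 279.4] 123.98385875368994
```

View pics/w3.png

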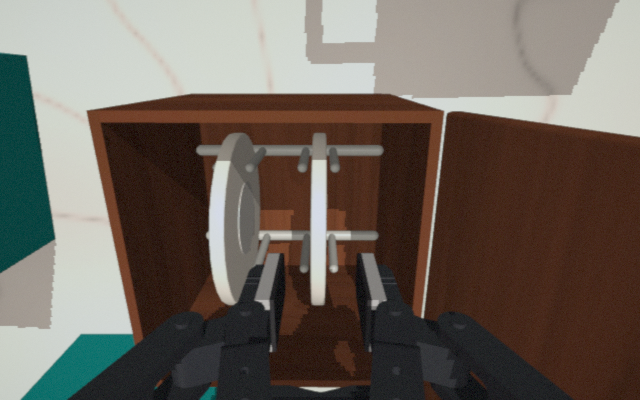

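The saucer at u≈319 is centred between the fingers. I'll descend, grip and lift.

Call:
{"op": "servo_tool", "data": {
  "plan": [-3,-1,40,0,0,0,32,-3,-1,57,0,0,0,32,-3,-1,57,0,0,0,0,-3,-1,57,0,0,0,0,-3,-1,57,0,0,0,0],
  "force": 50
}}

```text
clock: 7.42
position: [0.5818, 0.2059, 0.1083]
eef_rot: [0.0, 0.715, 0.699, 0.001]
wrist_force: [-0.3, 0.6, -0.7]
grip_width: 0.007
gripper_force: 52.9
```

Call:
{"op": "servo_tool", "data": {
  "plan": [0,0,0,0,0,0,0,0,0,0,0,0,0,0,0,0,-20,0,0,0,0,0,0,-60,0,0,0,0,0,0,-100,0,0,0,0]
}}

```text
clock: 8.05
position: [0.5808, 0.2053, 0.2078]
eef_rot: [-0.0, 0.715, 0.699, -0.001]
wrist_force: [-0.2, 0.3, -0.9]
grip_width: 0.0071
gripper_force: 52.8
```

Call:
{"op": "servo_tool", "data": {
  "plan": [0,0,-40,0,0,0,0,0,0,-70,0,0,0,0,-50,0,-80,0,0,0,0,-100,0,-80,0,0,0,0,-150,0,-80,0,0,0,0]
}}

```text
clock: 8.68
position: [0.5774, 0.054, 0.2872]
eef_rot: [0.0, 0.715, 0.699, -0.0]
wrist_force: [1.0, -0.6, -1.4]
grip_width: 0.0071
gripper_force: 52.8
```

Run:
```python
from h import *
p,r,o=tcp();print(p,o['wrist_force'],o['torque'],o['grip_width'],o['clock']);print(delta([.6043,-.2282,.27],yawR(10.7)))
```

```text
[0.57737424 0.05400377 0.28718694] [ 1.02716903 -0.55932024 -1.43466182] [ 0.0257559  -0.07907742  0.01933253] 0.007113463627150421 8.675
(array([-281.5,   33.3,   17.3]), array([-0.  ,  0.  , -0.21]))
```

Call:
{"op": "servo_tool", "data": {
  "plan": [-60,7,5,0,0,-0.05,0,-120,14,10,0,0,-0.1,0,-180,20,15,0,0,-0.15,0,-240,28,17,0,0,-0.21,0,-281,33,17,0,0,-0.21,0]
}}

```text
clock: 9.3
position: [0.6035, -0.2297, 0.2694]
eef_rot: [-0.0, 0.639, 0.769, -0.001]
wrist_force: [-0.3, -1.0, -0.9]
grip_width: 0.0075
gripper_force: 52.9
```

Call:
{"op": "servo_tool", "data": {
  "plan": [0,0,0,0,0,0,0,0,0,0,0,0,0,0]
}}

```text
clock: 9.55
position: [0.6041, -0.2253, 0.2698]
eef_rot: [-0.001, 0.638, 0.77, 0.0]
wrist_force: [-0.2, 1.1, -2.0]
grip_width: 0.0073
gripper_force: 52.7
```

Run:
```python
from h import *
p,r,o=tcp();print(p,o['grip_width'],o['clock']);print(delta([.6043,-.2282,.175],yawR(10.7)))
snap('wrist','w4');snap('scene','s4')
P=cloud(load('s4'))*1000
S=P[(P[...,0]>500)&(P[...,0]<660)&(P[...,1]>-310)&(P[...,1]<-160)]
for lo,hi in((60,95),(40,60)): 
    T=S[(S[:,2]>lo)&(S[:,2]<hi)];print(len(T),T.round().tolist()[:60:2])
```

```text
[ 0.60407871 -0.22528054  0.26984107] 0.007322808149190006 9.55
(array([-3. , -0.3, 94.8]), array([-0.001, -0.001,  0.   ]))
83 [[540.0, -279.0, 89.0], [541.0, -278.0, 85.0], [543.0, -278.0, 81.0], [544.0, -276.0, 78.0], [544.0, -278.0, 69.0], [544.0, -274.0, 68.0], [544.0, -275.0, 61.0], [560.0, -271.0, 74.0], [597.0, -266.0, 88.0], [523.0, -208.0, 87.0], [598.0, -263.0, 88.0], [525.0, -207.0, 85.0], [600.0, -261.0, 87.0], [525.0, -208.0, 76.0], [600.0, -264.0, 76.0], [529.0, -208.0, 73.0], [602.0, -264.0, 70.0], [530.0, -206.0, 72.0], [603.0, -264.0, 66.0], [532.0, -205.0, 69.0], [624.0, -264.0, 87.0], [551.0, -205.0, 89.0], [530.0, -204.0, 60.0], [623.0, -261.0, 84.0], [553.0, -202.0, 90.0], [624.0, -259.0, 81.0], [618.0, -260.0, 72.0], [547.0, -203.0, 72.0], [620.0, -260.0, 68.0], [549.0, -202.0, 69.0]]
41 [[544.0, -277.0, 51.0], [544.0, -274.0, 48.0], [545.0, -272.0, 46.0], [601.0, -265.0, 55.0], [602.0, -264.0, 50.0], [532.0, -208.0, 50.0], [603.0, -265.0, 43.0], [530.0, -207.0, 41.0], [618.0, -261.0, 55.0], [622.0, -260.0, 57.0], [550.0, -203.0, 54.0], [623.0, -260.0, 50.0], [550.0, -205.0, 45.0], [622.0, -259.0, 43.0], [591.0, -196.0, 59.0], [586.0, -193.0, 58.0], [586.0, -196.0, 46.0], [606.0, -191.0, 60.0], [607.0, -191.0, 54.0], [608.0, -192.0, 46.0], [607.0, -189.0, 42.0]]
```

View pics/w4.png

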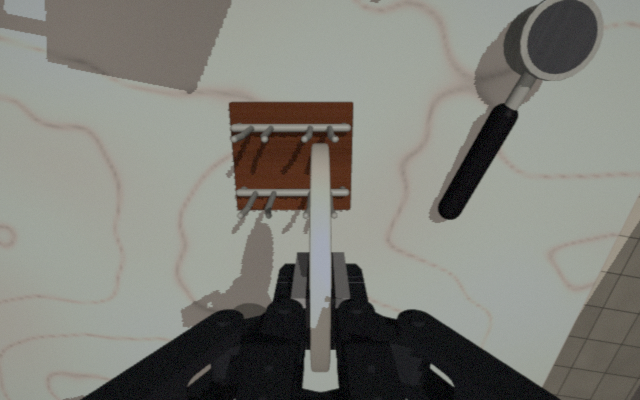

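Run:
```python
from h import *
z=load('w4');P=cloud(z)*1000;hsv=cv2.cvtColor(z['p'],cv2.COLOR_BGR2HSV)
m=(P[...,2]>3)&(P[...,2]<14)&(hsv[...,1]>110)&((hsv[...,0]<15)|(hsv[...,0]>170));m[:90]=0;m[230:]=0;m[:,:220]=0;m[:,365:]=0
print(cv2.minAreaRect(P[m][:,:2].astype(np.float32)))
# tine tips near z 70-92
t=(P[...,2]>60)&(P[...,2]<92)&(P[...,0]>500)&(P[...,0]<650)&(P[...,1]>-300)&(P[...,1]<-170)
n,l,st,ce=cv2.connectedComponentsWithStats(t.astype(np.uint8))
for k in range(1,n):
    if st[k,4]>5: print(ce[k].round(),P[l==k].mean(0).round(1),st[k,4])
# saucer in hand
s=(P[...,2]>150)&(hsv[...,1]<60)&(P[...,0]>560);q=P[s]
q=q[(q[:,1]>-235)&(q[:,1]<-150)&(q[:,2]<262)];print(len(q),np.polyfit(q[:,1],q[:,0],1),q.min(0),q.max(0))
```

```text
((573.8416748046875, -234.5841064453125), (127.96194458007812, 119.2145767211914), 10.794984817504883)
[239. 137.] [ 528.2 -207.    78.6] 112
[265. 137.] [ 550.3 -202.4   80.1] 76
[307. 137.] [ 586.3 -195.6   79.8] 84
[333. 137.] [ 608.1 -191.5   80.5] 85
[245. 211.] [ 541.1 -275.2   77.6] 113
[268. 210.] [ 562.9 -270.7   77.3] 93
[307. 212.] [ 598.2 -264.    81.3] 66
[333. 212.] [ 622.3 -259.6   80.9] 68
1522 [-1.81488891e-01  5.62440199e+02] [ 585.38304029 -222.21832399  215.77975374] [ 619.09140978 -172.70047605  261.99830149]
```

The wrist tine measurements give slot_b at (603.7, −227.7) and slot_a at (545.6, −238.8), with yaw 10.8°. The saucer in hand lines up with slot_b, so I'll lower it in stages.

Call:
{"op": "servo_tool", "data": {
  "plan": [-3,-0.5,50,0,0,0,0,-3,-0.5,95,0,0,0,0,-3,-0.5,110,0,0,0,0,-3,-0.5,125,0,0,0,0,-3,-0.5,140,0,0,0,0]
}}

```text
clock: 10.28
position: [0.6055, -0.2289, 0.1307]
eef_rot: [0.001, 0.638, 0.77, 0.0]
wrist_force: [0.0, 0.5, -1.5]
grip_width: 0.0073
gripper_force: 52.7
```

Run:
```python
from h import *
p,r,o=tcp();print(p,o['grip_width'],o['wrist_force']);print(delta([.6038,-.2279,.107],yawR(10.8)))
```

```text
[ 0.60545171 -0.22886025  0.13067431] 0.007314670977787144 [ 0.02756479  0.4746059  -1.5318924 ]
(array([ 1.3, -1.5, 23.7]), array([ 0.002,  0.001, -0.001]))
```

Call:
{"op": "servo_tool", "data": {
  "plan": [1,-1,6,0,0,0,0,1,-1,12,0,0,0,0,1,-1,18,0,0,0,0,1,-1,21,0,0,0,0,1,-1,22,0,0,0,0]
}}

```text
clock: 10.9
position: [0.6035, -0.2282, 0.1085]
eef_rot: [0.0, 0.638, 0.77, 0.0]
wrist_force: [-1.9, 1.7, 7.8]
grip_width: 0.0075
gripper_force: 54.1
```

Call:
{"op": "servo_tool", "data": {
  "plan": [0,0,0,0,0,0,0,0,0,0,0,0,0,0]
}}

```text
clock: 11.15
position: [0.6035, -0.2282, 0.1086]
eef_rot: [0.0, 0.638, 0.77, 0.0]
wrist_force: [-1.7, 1.2, 3.5]
grip_width: 0.0073
gripper_force: 53.7
```

The upward force shows it is seated. I'll release and rise.

Call:
{"op": "servo_tool", "data": {
  "plan": [0,0,0,0,0,0,14,0,0,0,0,0,0,30,0,0,0,0,0,0,30,0,0,-30,0,0,0,30,0,0,-80,0,0,0,30]
}}

```text
clock: 11.78
position: [0.6024, -0.228, 0.1873]
eef_rot: [-0.002, 0.638, 0.77, -0.001]
wrist_force: [0.9, -0.3, 1.0]
grip_width: 0.0303
gripper_force: 0.0
```

Call:
{"op": "servo_tool", "data": {
  "plan": [50,0,-40,0,0,0,30,100,0,-60,0,0,0,30,100,0,-60,0,0,0,30]
}}

```text
clock: 12.15
position: [0.5852, -0.1254, 0.2506]
eef_rot: [0.001, 0.636, 0.772, 0.001]
wrist_force: [1.2, -0.8, 0.3]
grip_width: 0.0298
gripper_force: 0.0
```

Run:
```python
from h import *
p,r,o=tcp();print(p,o['clock'])
snap('scene','s5')
z=load('s5');P=cloud(z)*1000;hsv=cv2.cvtColor(z['p'],cv2.COLOR_BGR2HSV)
S=P[(P[...,0]>560)&(P[...,0]<640)&(P[...,1]>-310)&(P[...,1]<-160)&(P[...,2]>95)&(P[...,2]<130)];print(len(S),S.max(0),S.mean(0),np.polyfit(S[:,1],S[:,0],1))
L=P[(P[...,0]>620)&(P[...,0]<750)&(P[...,1]>150)&(P[...,1]<250)&(P[...,2]>200)];print('lid z',L[:,2].max())
print(delta([.5295,.206,.25],yawR(-1.3)))
cv2.imwrite('pics/c5.png',cv2.resize(z['p'][80:280,180:440],None,fx=3,fy=3))
```

```text
[ 0.58523128 -0.12536269  0.25057599] 12.15
56 [ 615.97348142 -183.08990995  126.67509636] [ 608.45348336 -244.10227519  112.76494259] [-2.12484978e-01  5.56585417e+02]
lid z 324.00707596576126
(array([338.6,   8.8,  -0.9]), array([0.002, 0.   , 0.213]))
```

View pics/c5.png

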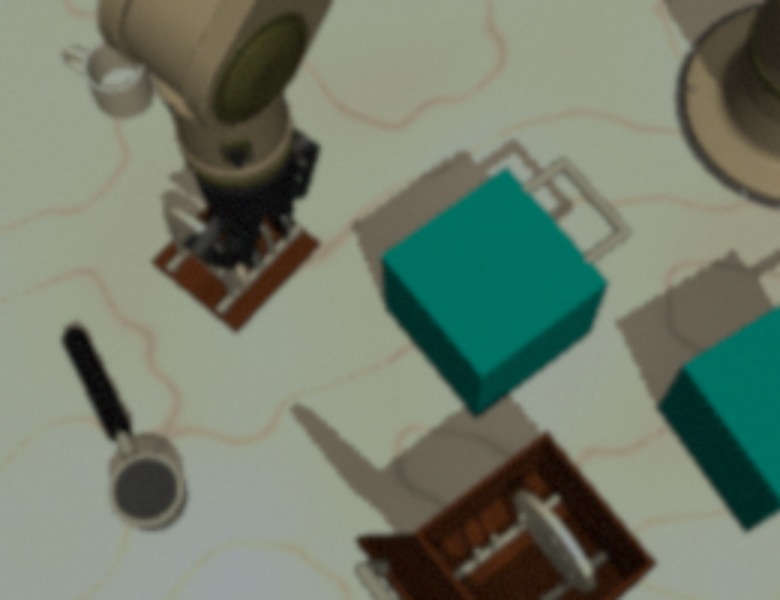

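The first saucer stands upright in its slot (left of the gripper, about (185,215)). The second is in the case at (555,540). I'll go and fetch it.

Call:
{"op": "servo_tool", "data": {
  "plan": [60,2,-10,0,0,0.05,32,120,4,-10,0,0,0.1,32,180,6,-10,0,0,0.15,32,240,8,-10,0,0,0.213,32,300,9,-10,0,0,0.213,32]
}}

```text
clock: 12.82
position: [0.538, 0.1669, 0.2574]
eef_rot: [0.0, 0.717, 0.697, -0.0]
wrist_force: [1.1, -0.3, -0.4]
grip_width: 0.0321
gripper_force: 0.0
```

Call:
{"op": "servo_tool", "data": {
  "plan": [39,0,10,0,0,0,32,39,0,50,0,0,0,32,39,0,90,0,0,0,32,39,0,95,0,0,0,32]
}}

```text
clock: 13.32
position: [0.5379, 0.2038, 0.1602]
eef_rot: [-0.001, 0.717, 0.698, -0.003]
wrist_force: [-0.5, -0.5, -0.1]
grip_width: 0.032
gripper_force: 0.0
```

Run:
```python
from h import *
p,r,o=tcp();print(p,o['clock'],o['grip_width'])
snap('wrist','w6');P=cloud(load('w6'))*1000
S=P[(P[...,0]>510)&(P[...,0]<550)&(P[...,1]>205)&(P[...,1]<250)&(P[...,2]>85)&(P[...,2]<124)]
print(len(S),np.percentile(S[:,0],[3,50,97]).round(1),np.polyfit(S[:,1],S[:,0],1))
w=load('w6');f=w['p'][230:310,200:440];cv2.imwrite('pics/w6c.png',w['p'][100:400,100:540])
print(delta([.529,.206,.108],yawR(-1.3)))
```

```text
[0.53791818 0.20377644 0.16020523] 13.325 0.03198611966209383
1727 [524.4 528.5 532.4] [2.13572129e-02 5.23664359e+02]
(array([ 1.6, -9.4, 53.3]), array([-0.003,  0.002, -0.004]))
```

View pics/w6c.png

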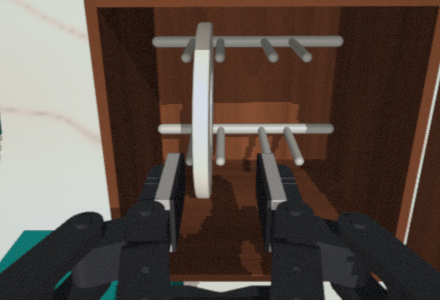

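The saucer is 9 mm towards −x of the finger centre, which fits x=528.5. I'll shift, descend and grip.

Call:
{"op": "servo_tool", "data": {
  "plan": [2,-9,10,0,0,0,32,2,-9,40,0,0,0,32,2,-9,53,0,0,0,32,2,-9,53,0,0,0,0,2,-9,53,0,0,0,0]
}}

```text
clock: 14.0
position: [0.5302, 0.2079, 0.1109]
eef_rot: [0.0, 0.716, 0.698, 0.0]
wrist_force: [0.5, 0.1, -2.0]
grip_width: 0.0076
gripper_force: 52.3
```

Call:
{"op": "servo_tool", "data": {
  "plan": [0,0,0,0,0,0,0,0,0,0,0,0,0,0,0,0,0,0,0,0,0,0,0,-30,0,0,0,0,0,0,-80,0,0,0,0]
}}

```text
clock: 14.62
position: [0.5289, 0.2072, 0.1896]
eef_rot: [-0.001, 0.716, 0.698, -0.002]
wrist_force: [0.5, 0.4, -0.9]
grip_width: 0.0072
gripper_force: 52.3
```

Call:
{"op": "servo_tool", "data": {
  "plan": [0,0,-50,0,0,0,0,0,0,-90,0,0,0,0,-50,0,-100,0,0,0,0,-100,0,-100,0,0,0,0,-150,0,-100,0,0,0,0]
}}

```text
clock: 15.25
position: [0.5255, 0.0561, 0.2903]
eef_rot: [0.0, 0.716, 0.698, -0.0]
wrist_force: [0.8, 0.2, -2.7]
grip_width: 0.0075
gripper_force: 52.3
```

Run:
```python
from h import *
p,r,o=tcp();print(p,o['grip_width'],o['clock']);print(delta([.5456,-.2388,.27],yawR(10.8)))
```

```text
[0.52553835 0.05614301 0.29033113] 0.007480830808745733 15.25
(array([-294.3,   27.6,   20.4]), array([ 0.   ,  0.   , -0.214]))
```

Call:
{"op": "servo_tool", "data": {
  "plan": [-60,6,5,0,0,-0.05,0,-120,12,10,0,0,-0.1,0,-180,18,15,0,0,-0.15,0,-240,24,20,0,0,-0.214,0,-294,28,20,0,0,-0.214,0]
}}

```text
clock: 15.88
position: [0.5456, -0.2393, 0.2696]
eef_rot: [-0.0, 0.638, 0.77, -0.0]
wrist_force: [0.8, -0.7, -1.3]
grip_width: 0.0072
gripper_force: 52.2
```

Call:
{"op": "servo_tool", "data": {
  "plan": [0,0,0,0,0,0,0,0,0,0,0,0,0,0]
}}

```text
clock: 16.12
position: [0.5459, -0.2365, 0.2699]
eef_rot: [-0.001, 0.638, 0.77, 0.0]
wrist_force: [0.3, 1.5, -2.0]
grip_width: 0.007
gripper_force: 52.3
```

Run:
```python
from h import *
p,r,o=tcp();print(p,o['grip_width'],o['clock']);print(delta([.5456,-.2388,.13],yawR(10.8)))
snap('wrist','w7');z=load('w7');P=cloud(z)*1000;hsv=cv2.cvtColor(z['p'],cv2.COLOR_BGR2HSV)
t=(P[...,2]>60)&(P[...,2]<92)&(P[...,0]>500)&(P[...,0]<575)&(P[...,1]>-300)&(P[...,1]<-170)
n,l,st,ce=cv2.connectedComponentsWithStats(t.astype(np.uint8))
for k in range(1,n):
    if st[k,4]>5: print(ce[k].round(),P[l==k].mean(0).round(1),st[k,4])
q=P[(P[...,2]>150)&(hsv[...,1]<60)&(P[...,0]>500)];q=q[(q[:,1]>-235)&(q[:,1]<-150)&(q[:,2]<262)];f=np.polyfit(q[:,1],q[:,0],1);print(len(q),f,np.polyval(f,-205))
```

```text
[ 0.54594473 -0.23650952  0.2698536 ] 0.007026470170282664 16.125
(array([ -2.3,  -0.7, 139.9]), array([-0.001, -0.001, -0.001]))
[306. 136.] [ 527.4 -206.9   79.9] 85
[332. 136.] [ 549.2 -202.7   80.6] 82
[306. 211.] [ 539.7 -275.1   80. ] 77
[333. 212.] [ 563.7 -270.7   82. ] 54
1651 [-1.80611989e-01  5.02395869e+02] 539.4213267900539
```

Call:
{"op": "servo_tool", "data": {
  "plan": [-2,-1,50,0,0,0,0,-2,-1,95,0,0,0,0,-2,-1,110,0,0,0,0,-2,-1,125,0,0,0,0,-2,-1,140,0,0,0,0]
}}

```text
clock: 16.8
position: [0.5466, -0.2389, 0.1306]
eef_rot: [0.001, 0.637, 0.771, 0.0]
wrist_force: [0.3, 0.1, -2.5]
grip_width: 0.0068
gripper_force: 52.2
```

Run:
```python
from h import *
p,r,o=tcp();print(p,o['wrist_force']);print(delta([.545,-.2386,.109],yawR(10.8)))
```

```text
[ 0.54663291 -0.23891814  0.13056509] [ 0.27309851  0.09272124 -2.45472007]
(array([ 0.6, -1.6, 21.6]), array([0.002, 0.001, 0.   ]))
```

Call:
{"op": "servo_tool", "data": {
  "plan": [0,-1,6,0,0,0,0,0,-1,12,0,0,0,0,0,-1,17,0,0,0,0,0,-1,20,0,0,0,0,0,-1,21,0,0,0,0]
}}

```text
clock: 17.42
position: [0.5452, -0.2389, 0.1108]
eef_rot: [0.001, 0.638, 0.77, 0.0]
wrist_force: [-4.6, 3.5, 23.0]
grip_width: 0.0075
gripper_force: 55.9
```

Call:
{"op": "servo_tool", "data": {
  "plan": [0,0,0,0,0,0,0,0,0,0,0,0,0,0]
}}

```text
clock: 17.68
position: [0.5452, -0.239, 0.1109]
eef_rot: [0.001, 0.638, 0.77, 0.0]
wrist_force: [-4.1, 2.4, 16.1]
grip_width: 0.0074
gripper_force: 55.0
```

Call:
{"op": "servo_tool", "data": {
  "plan": [0,0,-1.5,0,0,0,0,0,0,-1.5,0,0,0,14,0,0,-1.5,0,0,0,30,0,0,-1.5,0,0,0,30,0,0,-40,0,0,0,30]
}}

```text
clock: 18.3
position: [0.5434, -0.2387, 0.1472]
eef_rot: [-0.002, 0.637, 0.77, -0.001]
wrist_force: [0.8, -0.2, 0.8]
grip_width: 0.0297
gripper_force: 0.0
```

Call:
{"op": "servo_tool", "data": {
  "plan": [0,0,-60,0,0,0,30,50,0,-100,0,0,0,30,110,0,-120,0,0,0,30,160,0,-120,0,0,0,30,200,0,-120,0,0,0,30]
}}

```text
clock: 18.92
position: [0.5069, -0.0406, 0.2697]
eef_rot: [0.0, 0.637, 0.771, 0.0]
wrist_force: [0.3, -0.1, 0.1]
grip_width: 0.0301
gripper_force: 0.0
```

Run:
```python
from h import *
p,r,o=tcp();print(p,o['clock'],o['wrist_force'])
snap('scene','s8');snap('side','d8')
for t in('s8','d8'):
    P=cloud(load(t))*1000
    for c in((603.7,-227.7),(545.3,-238.8)):
        u=np.array([np.cos(.188),np.sin(.188)]);v=np.array([-u[1],u[0]]);D=P[...,:2]-c
        a=D@u;b=D@v;m=(abs(a)<16)&(abs(b)<65)&(P[...,2]>92)&(P[...,2]<132)
        print(t,m.sum(),'axis off',np.median(a[m]).round(1),'y',np.percentile(b[m],[2,98]).round(1),'top',P[m][:,2].max().round(1),'yaw',np.polyfit(b[m],a[m],1)[0].round(3))
    L=P[(P[...,0]>620)&(P[...,0]<750)&(P[...,1]>150)&(P[...,1]<250)&(P[...,2]>150)];print('lid slope',np.polyfit(L[:,2],L[:,0],1)[0].round(3))
cv2.imwrite('pics/c8.png',np.hstack([cv2.resize(load('s8')['p'][80:280,180:440],(400,308)),cv2.resize(load('d8')['p'][80:280,180:440],(400,308))]))
```

```text
[ 0.50686355 -0.0406368   0.26971478] 18.925 [ 0.26170629 -0.10660721  0.08285319]
s8 131 axis off 2.4 y [-41.8  43. ] top 125.7 yaw -0.012
s8 133 axis off 3.4 y [-41.5  43.8] top 124.0 yaw -0.008
lid slope 0.363
d8 119 axis off 4.7 y [-38.   45.3] top 123.9 yaw -0.019
d8 121 axis off 5.7 y [-37.5  44.4] top 123.7 yaw -0.015
lid slope 0.365
```

View pics/c8.png

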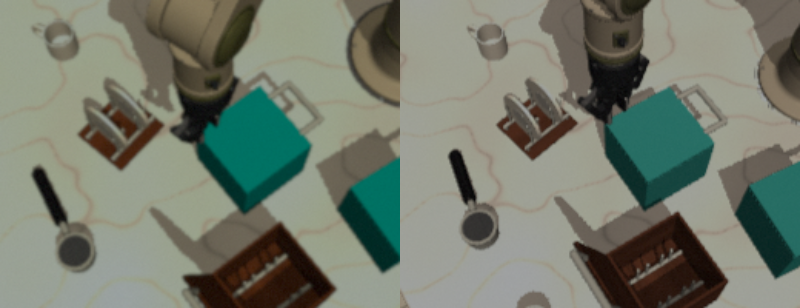

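Both saucers stand upright in the slots, with their tops at the expected height (about 121–124 mm). The lid is open, the case is empty and the arm is clear. I'll hand it in.

```bash
python3 -c "
from h import *
print(arm.hand_in())"
```

```text
the job is handed in; nothing more can be done
None
```

The lid stays open by itself, both saucers stand upright in the rack's two narrow slots, and the job was handed in at about 19 s; the hand-in call returned no verdict.

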